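# Open the bar clamp on the shed ledge

## Robot

A 7-joint arm with a two-finger parallel gripper is mounted at the origin on the work surface. World frame = base frame: x ahead of the robot, y to its left, z up, the work surface at z = 0. Lengths are in m, angles in degrees, forces in N, time in s.
With the tool pointing down it reaches from about 0.425 to 0.95 m from the base axis. Payload 16.7 kg.
Tool frame: the origin (TCP) lies on the centre line of the jaws, within the pads' length; the fingertips stand robot.finger_overhang ahead of it and the grasp point (between the pads) lies 3 mm ahead of it (robot.finger_overhang is the distance from the TCP to the fingertips, in m); z points along the fingers, y is the line along which they close (so a half turn about z gives the same grasp; the last joint's range is limited). The gripper opens to 94 mm and grips with 3 to 60 N. Pads are 16 mm wide; open, the fingers measure 119 mm over their backs; the gripper's body (75 mm by 177 mm) begins 78 mm behind the grasp point.
Start: joints at [-83.967, 24.414, 4.234, 92.017, -1.954, 63.644, -3.845], TCP at [0.17, 0.653, 0.227] pointing down, gripper open.
Joint ranges: [-163.25, 163.25], [-28.42, 122.38], [-70.27, 78.77], [12.13, 141.07], [-58.53, 238.53], [9.26, 117.41], [-156.51, 156.51]. Speed limits (degrees/s): [108.29, 108.29, 136.94, 136.94, 172.46, 172.46, 172.46].

## Interface

Orientations are given as [roll, pitch, yaw] about the fixed x, y, z axes, in that order (R = Rz(yaw) Ry(pitch) Rx(roll)).
In Python, from cell import robot gives the robot as it stands.
- The arm moves only by the tool servo_tool, never from a script. Its argument "increments" is a list of rows, each a list of 2 entries, a list of its own where there are three numbers: the shift along the world's x, y, z in mm, then the turn, a rotation vector about the world's x, y, z in degrees. A call has 1 to 8 rows; each row shifts and turns the commanded pose from where the row before left it; what a row does not reach is not made up. A row lasts 1/8 s, in which the tool goes at most 62.5 mm and 10.7 degrees, less where a joint would pass 70% of its speed; a pose out of reach is approached as far as the arm can. A call is refused whole if a number of a shift passes 62.5 or a number of a turn 10.7, either way. A call with a gripper value outside its range is refused whole. "fingers" is the closure, from -1 (fully open) to 1 (shut), so that 0 is half open, set as the call begins (left out, the last holds). The fingers move at their own pace and stop on an object; "newtons" is the grip in N (left out, the last holds). Time passes only in rows, so rows that do not move let the fingers close. It gives the time, the measured TCP pose, the force, the opening and the grip force at its end, in the units of the state.
- robot.get_state(): the state, without advancing time (a new reading comes with each control period).
- robot.read_camera(name): name is "scene" or "top" or "wrist"; returns a dict with "image" (420x560x3 uint8, blue, green, red), "z_map" (420x560 float32, m along the optical axis (not along the pixel's ray), 0 where there is no reading), "camera_matrix" (3x3 intrinsics, pixels), "distortion" ([k1, k2, p1, p2, k3] as OpenCV has them; the pictures are not rectified), "R" (3x3) and "t" (3): a world point X has camera coordinates R X + t; the wrist camera has in their place "mount" (4x4, takes a point from camera to tool coordinates, whose origin is the TCP and whose axes are the flange's). Camera axes: x right, y down, z forward; pixel columns grow to the right and rows downward; lengths in m; the calibration is good to about 2 mm. A picture is of the moment at which its call begins: read the wrist's pose just before it.
- robot.close_job(): hands the job in; it is judged then, once.
Trained networks look in a picture, given as the dict that the camera call returned (one of the last four; its "shot" number tells which), for a name from the list of things; names that differ only in an ending like _2 or _b are one class to them, and where a whole thing is asked for, a point or a joint stands for the part that bears it (a point fixed in the world has none). Each returns a list of dicts, best first, with "confidence" (0 to 1); they miss things now and then, are a little off and sometimes report something else, mostly with a low value. They report only what shows in the picture. A call takes as long as a camera call.
- robot.recognise(label, picture): "box" ([centre column, centre row, width, height] in pixels, round what is visible of it).
- robot.cut_out(label, picture): "region" (420x560 bool, what is visible of it) and "box" ([centre column, centre row, width, height] in pixels, round what is visible of it).
The state is a dict: "time_s": time; "joint_positions": joint angles; "joint_velocities": joint speeds; "tau": joint torques, N m; "tcp_pos": TCP position; "tool_rot": TCP orientation; "contact_force": force on the tool from outside, world axes, zero at the start; "wrist_torque": the same for the moment, N m; "gripper_width": opening from 0.0 (shut) to 1.0 (fully open); "grip_force": force on a finger pad.
Only numpy, scipy, OpenCV 4.12 (cv2) and the standard library are available. Lean on these libraries where they do the work, as an engineer would, in place of code of your own. Each camera call takes 0.05 s, during which the arm holds its last target. There are 200 camera calls.

## Task

The wooden seed tray is next to be glued, so open the bar clamp to its full width for it: press the release key on top of the sliding jaw right down, keep it down and push the jaw back along the bar until it meets the end stop, then let go and move clear so that the key springs up again. Leave everything else standing where it is.

Things in the scene. Friction and masses are not known exactly. Their poses are not given: they have to be found in the camera images.
- clamp: Steel bar clamp bolted to the corrugated sheet, immovable. Origin on the sheet's crests (12 mm above the work surface) under mid-bar. x runs along the bar from the fixed head, with screw and wooden handle, to the end stop; z up. Bar 10 mm wide, upper edge at z 62 mm. Screw pad's face at x -140 mm, head up to z 111 mm, handle out to x -284 mm. The bar's lower edge has ratchet teeth, pitch 12 mm.
- jaw (a joint): Opening between screw pad and sliding jaw's face, m: 0 shut, 0.17 fully back at the end stop; grows as the jaw slides along the clamp's +x. Key up: the jaw can be pushed shut, but backwards only up to the next tooth (12 mm at most). Key down: it slides both ways against about 4 N of friction and stays where it is left.
- release (a joint): How far the release key is pressed, m: 0 up, 0.008 fully down on its stop. The pawl is clear of the teeth beyond 0.0045. It springs up by itself: about 3 N starts it, 6 N holds it fully down. Untouched it reads 0 to 0.004, as the pawl lies in a gap or on a tooth.
- key_top (a point): Centre of the top of the release key, a ribbed steel plate 40 mm along the bar, 32 mm across, 86 mm above the clamp's origin when up; pressed straight down. It lies in the jaw's open-sided saddle: towards clamp -x the jaw plate (44 mm wide, top 122 mm above the clamp's origin), towards +x the horn; 47 mm free between them, the key midway.
- horn (a point): Centre of the front face (the face towards the key) of the horn, the upright at the rear of the sliding jaw: 12 mm thick along the bar, 44 mm wide, top 106 mm above the clamp's origin. 23 mm behind key_top along the clamp's +x. A fingertip on the key pushes the jaw back against this face.
- jaw_face (a point): Middle of the sliding jaw's clamping face, which looks to the clamp's -x; 96 mm above the clamp's origin.
- end_stop (a point): Centre of the steel cross pin through the bar (8 mm diameter, 46 mm long) against which the jaw's rear end, 72 mm behind its face, comes to rest.
- pots: Stack of three nested terracotta seedling pots, 74 mm diameter, 102 mm high, standing beside the clamp; origin at the centre of its underside. Not to be moved.
- mug: White ceramic mug, 82 mm diameter, 93 mm high, beside the clamp; origin at the centre of its underside. Not to be moved.
- spoon: Stainless steel spoon, 150 mm long, bowl 42 mm across, lying beside the clamp on the robot's side; origin near mid-length, its x axis runs along it to the bowl. Not to be moved.
- glue: White glue bottle, 54 mm diameter, 135 mm high, beside the clamp; origin at the centre of its underside. Not to be moved.
- torch: Black torch with a toggle switch, standing on its lens, 54 mm diameter at the foot, 162 mm high; origin at the centre of its underside. Not to be moved.
- lockbox: Green plastic padlock box, 91 x 131 mm, 98 mm high with its handle; origin at the centre of its underside. Not to be moved.
- tray: Wooden seed tray, 105 x 160 mm, 48 mm high, waiting on the ledge; origin at the centre of its underside. Not to be moved.

How it is judged:
By the outcome, as a careful person would: the job done as asked, in the order asked, and still so for the second after the job is handed in, with the robot touching nothing.
It also fails if it takes over 34 s, if anything falls off the work surface, if the arm or the gripper's body presses on something with over 40 N, if the wrist force passes 120 N, or if a joint passes its speed limit or range.

## Working session

There is one attempt and no reset: what is moved stays moved. The work goes in short steps, Python scripts to look and compute and a tool call to move; the robot and the scene stay as the last step left them, time stands still between calls to the robot, and variables do not carry over. Pictures are saved under pics/ and viewed, at most 10 in all, crops included, and the job is handed in when it is done.

Besides the shell and the picture viewer there is one more tool, called after "Request:" as name([rows], argument=value, ...), one row to a line, values as JSON. servo_tool: Moves the arm, as the interface text tells. Its arguments: {"type":"object","properties":{"increments":{"type":"array","items":{"type":"array"}},"fingers":{"type":"number"},"newtons":{"type":"number"}},"required":["increments"]}

```bash
mkdir -p pics; ls; cat > h.py <<'E'
import numpy as np, cv2
from cell import robot
def world(p,u,v,z=None):
    """pixel -> world with depth z (or z_map median)"""
    u,v=float(u),float(v)
    if z is None:
        w=p["z_map"][int(v)-1:int(v)+2,int(u)-1:int(u)+2]; z=np.median(w[w>0])
    n=cv2.undistortPoints(np.array([[[u,v]]]),np.array(p["camera_matrix"]),np.array(p["distortion"]))[0,0]
    return np.array(p["R"]).T@(np.array([n[0]*z,n[1]*z,z])-np.array(p["t"]))
def cloud(p):
    v,u=np.nonzero(p["z_map"]>0); z=p["z_map"][v,u]
    n=cv2.undistortPoints(np.stack([u,v],1).astype(float)[:,None],np.array(p["camera_matrix"]),np.array(p["distortion"]))[:,0]
    c=np.c_[n*z[:,None],z]; out=np.full(p["z_map"].shape+(3,),np.nan)
    out[v,u]=(c-np.array(p["t"]))@np.array(p["R"]); return out
E
python3 - <<'E'
from h import *
s=robot.get_state(); print(s, robot.finger_overhang)
for n in ("scene","top"):
    p=robot.read_camera(n); cv2.imwrite(f"pics/{n}.png",p["image"]); C=cloud(p)
    for l in ("clamp","key_top","horn","jaw_face","end_stop","pots","mug","spoon","glue","torch","lockbox","tray"):
        try: r=robot.cut_out(l,p)
        except Exception as e: print(n,l,e); continue
        for d in r[:2]:
            q=C[d["region"]]; q=q[~np.isnan(q[:,0])]
            print(n,l,round(d["confidence"],2),np.round(d["box"]),np.round(np.percentile(q,[3,50,97],axis=0)*1000).tolist() if len(q) else "")
E
```

```text
pics
{'time_s': 0.0, 'joint_positions': array([-83.96563201,  24.45066012,   4.22978274,  92.0509068 ,
        -1.95239371,  63.64422004,  -3.84327457]), 'joint_velocities': array([-0.03203461, -0.05967218,  0.06150443, -0.00514189,  0.00826649,
        0.00921852,  0.06687794]), 'tau': array([-1.44156380e-03, -9.35806561e+01,  3.66509914e+00, -4.54220974e+01,
       -4.89831436e-02,  1.96583255e-02,  9.58722262e-05]), 'tcp_pos': array([0.17006383, 0.6528063 , 0.22677332]), 'tool_rot': array([-1.79926566e+02,  6.09672714e-03,  1.65401443e+02]), 'contact_force': array([-0.2987193 ,  0.86885764,  0.38224696]), 'wrist_torque': array([-0.00480837,  0.0269387 , -0.04351061]), 'grip_force': 0.0, 'gripper_width': 0.9996949681853563} 0.022
scene clamp 0.67 [261. 213. 107.  79.] [[532.0, -252.0, 11.0], [620.0, -60.0, 69.0], [685.0, 153.0, 122.0]]
scene key_top 0.6 [255. 202.   8.   7.] [[601.0, -94.0, 83.0], [617.0, -74.0, 91.0], [628.0, -49.0, 96.0]]
scene key_top 0.18 [221. 224.  25.  34.] [[722.0, -89.0, 14.0], [758.0, -38.0, 85.0], [788.0, -17.0, 113.0]]
scene horn 0.92 [253. 208.  20.  3
[... 1717 characters left out ...]
455.0, -52.0, 9.0], [482.0, 46.0, 17.0], [520.0, 74.0, 25.0]]
top spoon 0.29 [422. 210.  55.  42.] [[512.0, -533.0, 36.0], [559.0, -468.0, 90.0], [608.0, -409.0, 107.0]]
top glue 0.74 [201. 191.  25.  23.] [[599.0, 147.0, 16.0], [616.0, 167.0, 104.0], [644.0, 195.0, 149.0]]
top glue 0.35 [283. 199. 154.  77.] [[512.0, -272.0, 15.0], [612.0, -89.0, 80.0], [685.0, 146.0, 131.0]]
top torch 0.81 [441. 271.  43.  17.] [[370.0, -518.0, 20.0], [394.0, -489.0, 111.0], [416.0, -475.0, 177.0]]
top lockbox 0.8 [423. 211.  54.  42.] [[512.0, -532.0, 16.0], [559.0, -466.0, 90.0], [610.0, -408.0, 107.0]]
top tray 0.84 [ 92. 223.  65.  43.] [[481.0, 407.0, 15.0], [536.0, 493.0, 23.0], [586.0, 566.0, 63.0]]
```

```bash
python3 - <<'E'
import cv2,numpy as np
a=cv2.imread("pics/top.png")[120:270,170:400]; cv2.imwrite("pics/topc.png",cv2.resize(a,None,fx=3.4,fy=3.4,interpolation=cv2.INTER_CUBIC))
E
```

```text
(no output)
```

View pics/topc.png

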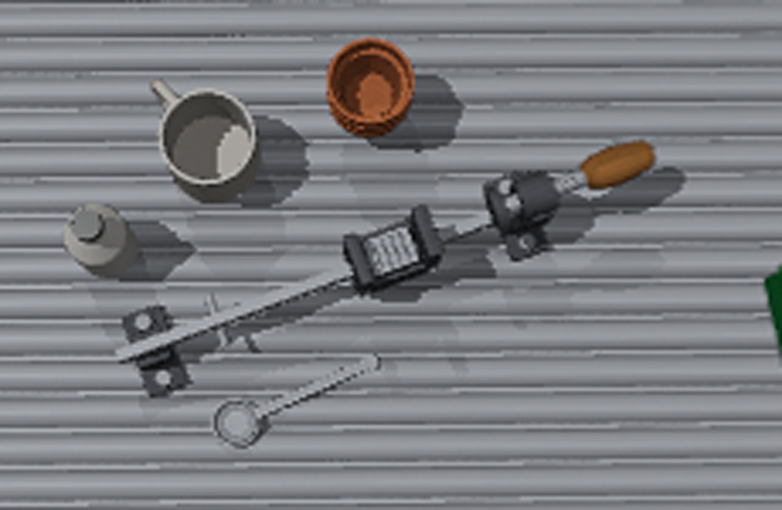

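View pics/scene.png

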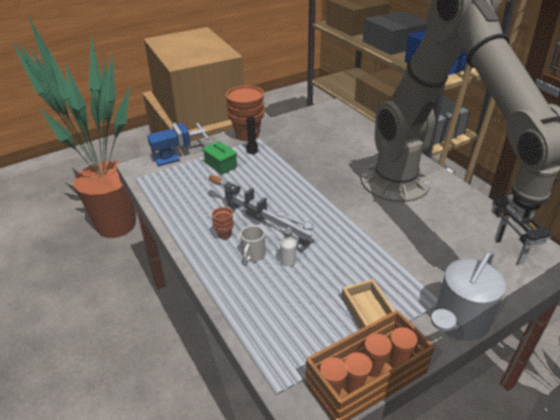

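The top crop shows the clamp running from the handle at (620,165) to its bar end at (120,355). The jaw saddle with the ribbed key is at (390,250) and the stop pin around (230,320). The spoon lies in front, with glue, mug and pots behind. Next I'll work out the bar axis and the key position.

```bash
python3 - <<'E'
from h import *
p=robot.read_camera("top"); C=cloud(p)
m=robot.cut_out("clamp",p)[0]["region"]; q=C[m]; q=q[~np.isnan(q[:,0])]
b=q[(q[:,2]>.067)&(q[:,2]<.082)]
vx,vy,x0,y0=cv2.fitLine(b[:,:2].astype(np.float32),cv2.DIST_HUBER,0,.001,.001).ravel()
if vy<0: vx,vy=-vx,-vy
print("bar",len(b),vx,vy,np.degrees(np.arctan2(vy,vx)),x0,y0, np.median(b[:,2]))
d=np.array([vx,vy]); n=np.array([-vy,vx]); o=np.array([x0,y0])
s=(q[:,:2]-o)@d; l=(q[:,:2]-o)@n
for a in np.arange(-.25,.3,.006):
    k=(s>=a)&(s<a+.006)
    if k.sum(): print(round(a*1000),k.sum(),np.round(np.r_[np.percentile(q[k,2],[50,95]),l[k].min(),l[k].max()]*1000).tolist(), np.round((o+d*(a+.003))*1000).tolist())
k=robot.cut_out("key_top",p)
for r in k[:2]:
    z=C[r["region"]]; c=np.nanmedian(z,axis=0); print("key",r["confidence"],c,(c[:2]-o)@d,(c[:2]-o)@n)
g=C.reshape(-1,3); g=g[(g[:,0]<.75)&(g[:,0]>-.1)&(g[:,1]>.35)&(g[:,2]>.1)]
H={}
for x,y,z in g: 
    kk=(int(x*20)*50,int(y*20)*50); H[kk]=max(H.get(kk,0),int(z*1000))
print(H)
E
```

```text
bar 403 -0.333744 0.9426637 109.49618 0.5751268 0.018100165 0.07445223700483364
-250 14 [109.0, 114.0, -38.0, 11.0] [658.0, -215.0]
-244 20 [113.0, 121.0, -40.0, 29.0] [656.0, -209.0]
-238 39 [111.0, 125.0, -42.0, 34.0] [654.0, -203.0]
-232 54 [106.0, 125.0, -44.0, 35.0] [652.0, -198.0]
-226 60 [102.0, 123.0, -43.0, 35.0] [650.0, -192.0]
-220 68 [76.0, 122.0, -43.0, 34.0] [648.0, -186.0]
-214 75 [61.0, 122.0, -39.0, 37.0] [646.0, -181.0]
-208 39 [26.0, 113.0, -36.0, 37.0] [644.0, -175.0]
-202 22 [18.0, 115.0, -19.0, 33.0] [642.0, -169.0]
-196 30 [123.0, 128.0, -20.0, 16.0] [640.0, -164.0]
-190 41 [112.0, 126.0, -21.0, 15.0] [638.0, -158.0]
-184 11 [74.0, 77.0, -7.0, 3.0] [636.0, -153.0]
-178 9 [73.0, 75.0, -7.0, 3.0] [634.0, -147.0]
-172 10 [70.0, 79.0, -4.0, 3.0] [632.0, -141.0]
-166 8 [72.0, 77.0, -5.0, 3.0] [630.0, -136.0]
-160 13 [72.0, 77.0, -7.0, 3.0] [628.0, -130.0]
-154 13 [67.0, 75.0, -16.0, 3.0] [626.0, -124.0]
-148 12 [74.0, 80.0, -7.0, 11.0] [624.0, -119.0]
-142 4 [13.0, 67.0, 1.0, 18.0] [622.0, -113.0]
-136 27 [131.0, 137.0, -37.0, 21.0] [620.0, -107.0]
-130 50 [132.0, 1
[... 2417 characters left out ...]
30, (700, 650): 133, (700, 600): 131, (700, 550): 133, (650, 650): 133, (650, 550): 131, (650, 600): 134, (650, 700): 122, (600, 650): 133, (600, 600): 135, (600, 550): 132, (600, 700): 127, (550, 700): 132, (550, 650): 134, (550, 600): 133, (550, 550): 130, (500, 550): 132, (500, 650): 133, (500, 700): 133, (500, 600): 132, (450, 700): 150, (450, 650): 131, (400, 700): 134, (400, 650): 130, (350, 650): 189, (350, 600): 189, (350, 550): 181, (300, 550): 189, (300, 650): 205, (300, 600): 200, (250, 550): 192, (250, 650): 211, (250, 600): 228, (200, 550): 178, (200, 600): 231, (200, 650): 190, (150, 600): 232, (150, 550): 352, (100, 550): 350, (100, 600): 215, (150, 400): 687, (150, 350): 724}
```

Request:
servo_tool([
  [[0,0,60],[0,0,0]],
  [[0,0,60],[0,0,0]],
  [[28,-46,0],[0,0,-3.5]],
  [[28,-46,0],[0,0,-3.5]],
  [[28,-46,0],[0,0,-3.5]],
  [[28,-46,0],[0,0,-3.5]],
  [[28,-46,0],[0,0,-3.5]],
  [[28,-46,0],[0,0,-3.5]],
], fingers=1, newtons=10)

```text
time_s: 2.45
tcp_pos: [0.3389, 0.3755, 0.3477]
tool_rot: [180.0, -0.0, 144.3]
contact_force: [-0.2, 0.4, 0.4]
gripper_width: 0.189
grip_force: 0.0
```

Request:
servo_tool([
  [[28,-46,0],[0,0,-3.5]],
  [[28,-46,0],[0,0,-3.5]],
  [[28,-46,0],[0,0,-3.5]],
  [[28,-46,0],[0,0,-3.5]],
  [[28,-46,0],[0,0,-3.5]],
  [[28,-46,0],[0,0,-3.5]],
  [[28,-46,-10],[0,0,-3.5]],
  [[28,-46,-10],[0,0,-3.5]],
])

```text
time_s: 3.45
tcp_pos: [0.5629, 0.0077, 0.3276]
tool_rot: [179.9, -0.0, 116.3]
contact_force: [-0.5, 1.1, 0.3]
gripper_width: 0.004
grip_force: 0.0
```

Request:
servo_tool([
  [[23,-41,-35],[0,0,-3.4]],
  [[22,-41,-35],[0,0,-3.4]],
  [[0,0,0],[0,0,0]],
])

```text
time_s: 3.82
tcp_pos: [0.6064, -0.0763, 0.2547]
tool_rot: [-179.7, 0.1, 109.3]
contact_force: [-0.0, 0.6, 0.3]
gripper_width: 0.006
grip_force: 0.0
```

```bash
python3 - <<'E'
from h import *
from scipy.spatial.transform import Rotation as Ro
s=robot.get_state(); p=robot.read_camera("wrist"); cv2.imwrite("pics/w1.png",p["image"])
T=np.eye(4); T[:3,:3]=Ro.from_euler("xyz",s["tool_rot"],degrees=True).as_matrix(); T[:3,3]=s["tcp_pos"]
M=T@np.array(p["mount"]); p["R"]=M[:3,:3].T; p["t"]=-M[:3,:3].T@M[:3,3]
C=cloud(p); print(s["tcp_pos"],s["tool_rot"],np.array(p["mount"])[:3,3])
a=np.radians(109.5); d=np.array([np.cos(a),np.sin(a)]); n=np.array([-d[1],d[0]]); o=np.array([.608,-.0745])
g=C.reshape(-1,3); g=g[~np.isnan(g[:,0])]; S=(g[:,:2]-o)@d; L=(g[:,:2]-o)@n
k=(abs(L)<.03)&(abs(S)<.08)&(g[:,2]>.065)&(g[:,2]<.145); g,S,L=g[k],S[k],L[k]
for b in np.arange(-.06,.06,.003):
    k=(S>=b)&(S<b+.003)
    if k.sum()>3: print(round(b*1000),k.sum(),np.round(np.r_[np.percentile(g[k,2],[10,50,90]),L[k].min(),L[k].max()]*1000).tolist())
E
```

```text
[ 0.60642922 -0.07630271  0.25474709] [-1.79730964e+02  5.92748557e-02  1.09284382e+02] [ 0.08089897  0.00117808 -0.15673636]
-36 38 [132.0, 133.0, 134.0, -25.0, 18.0]
-33 126 [133.0, 134.0, 134.0, -25.0, 18.0]
-30 134 [133.0, 133.0, 134.0, -25.0, 18.0]
-27 152 [132.0, 133.0, 134.0, -25.0, 19.0]
-24 755 [86.0, 111.0, 131.0, -25.0, 18.0]
-21 41 [81.0, 82.0, 93.0, -25.0, 18.0]
-18 85 [81.0, 94.0, 95.0, -25.0, 18.0]
-15 115 [81.0, 94.0, 95.0, -25.0, 18.0]
-12 109 [81.0, 94.0, 95.0, -25.0, 18.0]
-9 98 [82.0, 94.0, 95.0, -25.0, 18.0]
-6 113 [81.0, 94.0, 95.0, -25.0, 18.0]
-3 118 [81.0, 94.0, 95.0, -25.0, 18.0]
0 104 [81.0, 94.0, 95.0, -25.0, 18.0]
3 98 [81.0, 94.0, 95.0, -25.0, 18.0]
6 119 [81.0, 94.0, 95.0, -25.0, 19.0]
9 116 [81.0, 94.0, 95.0, -25.0, 19.0]
12 116 [82.0, 94.0, 95.0, -24.0, 19.0]
15 121 [81.0, 94.0, 94.0, -24.0, 19.0]
18 64 [93.0, 94.0, 95.0, -18.0, 15.0]
24 86 [115.0, 116.0, 118.0, -24.0, 17.0]
27 144 [116.0, 117.0, 118.0, -25.0, 18.0]
30 151 [117.0, 117.0, 118.0, -25.0, 19.0]
33 171 [115.0, 117.0, 118.0, -25.0, 19.0]
36 272 [74.0, 95.0, 114.0, -24.0, 17.0]
39 23 [73.0, 74.0, 75.0, -7.0, 1.0]
42 27 [73.0, 74.0, 75.0, -7.0, 1.0]
45 27 [73.0, 73.0, 74.0, -7.0, 1.0]
48 27 [73.0, 74.0, 74.0, -7.0, 1.0]
51 27 [73.0, 74.0, 74.0, -7.0, 1.0]
54 25 [72.0, 74.0, 75.0, -7.0, 1.0]
57 21 [72.0, 74.0, 75.0, -7.0, 2.0]
```

View pics/w1.png

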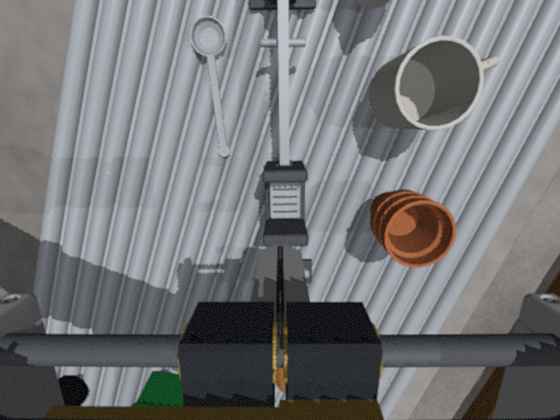

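The wrist picture shows the saddle at (285,205), with the ribbed key free between jaw plate and horn. The stop pin is at (283,43). The key centre comes out near (0.611, -0.073, 0.0945), so it is already about 3.5 mm down on a tooth. Descending into the saddle.

Request:
servo_tool([
  [[3,8,-30],[0,0,0]],
  [[0,0,-40],[0,0,0]],
  [[0,0,-40],[0,0,0]],
  [[0,0,-18],[0,0,0]],
  [[0,0,0],[0,0,0]],
])

```text
time_s: 4.5
tcp_pos: [0.6101, -0.0641, 0.1296]
tool_rot: [-180.0, -0.0, 109.7]
contact_force: [0.2, 0.1, 0.2]
gripper_width: 0.006
grip_force: 0.0
```

Request:
servo_tool([
  [[0,0,-5],[0,0,0]],
  [[0,0,-4],[0,0,0]],
  [[0,0,-2],[0,0,0]],
  [[0,0,0],[0,0,0]],
])

```text
time_s: 5.0
tcp_pos: [0.6102, -0.0648, 0.1186]
tool_rot: [180.0, -0.0, 109.6]
contact_force: [-0.0, -0.2, 0.3]
gripper_width: 0.004
grip_force: 0.0
```

Request:
servo_tool([
  [[0,0,-3],[0,0,0]],
  [[0,0,-2],[0,0,0]],
  [[0,0,0],[0,0,0]],
])

```text
time_s: 5.38
tcp_pos: [0.6104, -0.0649, 0.1136]
tool_rot: [180.0, 0.0, 109.6]
contact_force: [-0.2, 0.1, 5.4]
gripper_width: 0.006
grip_force: 2.7
```

Request:
servo_tool([
  [[0,0,-1.5],[0,0,0]],
  [[0,0,0],[0,0,0]],
])

```text
time_s: 5.62
tcp_pos: [0.6104, -0.0649, 0.1123]
tool_rot: [180.0, 0.0, 109.6]
contact_force: [-1.3, 0.7, 7.7]
gripper_width: 0.005
grip_force: 3.5
```

Request:
servo_tool([
  [[0,0,-0.7],[0,0,0]],
  [[0,0,0],[0,0,0]],
])

```text
time_s: 5.88
tcp_pos: [0.6105, -0.0649, 0.1121]
tool_rot: [179.9, -0.0, 109.6]
contact_force: [-2.7, 0.5, 15.9]
gripper_width: 0.009
grip_force: 8.2
```

Request:
servo_tool([
  [[-1.3,3.8,0],[0,0,0]],
  [[-1.3,3.8,0],[0,0,0]],
  [[-1.3,3.8,0],[0,0,0]],
  [[-1.7,4.7,0],[0,0,0]],
  [[-1.7,4.7,0],[0,0,0]],
  [[-1.7,4.7,0],[0,0,0]],
])

```text
time_s: 6.62
tcp_pos: [0.6017, -0.0405, 0.1122]
tool_rot: [179.9, 0.1, 109.5]
contact_force: [-2.3, -5.6, 13.4]
gripper_width: 0.003
grip_force: 7.0
```

Request:
servo_tool([
  [[-2.3,6.6,0],[0,0,0]],
  [[-2.3,6.6,0],[0,0,0]],
  [[-2.3,6.6,0],[0,0,0]],
  [[-2.3,6.6,0],[0,0,0]],
  [[-2.3,6.6,0],[0,0,0]],
  [[-2.3,6.6,0],[0,0,0]],
  [[-2.3,6.6,0],[0,0,0]],
  [[-2.3,6.6,0],[0,0,0]],
])

```text
time_s: 7.62
tcp_pos: [0.5827, 0.012, 0.1121]
tool_rot: [-180.0, 0.1, 109.5]
contact_force: [-6.5, -6.5, 18.3]
gripper_width: 0.001
grip_force: 9.4
```

Request:
servo_tool([
  [[-3,6.6,0.1],[0,0,0]],
  [[-2.6,6.6,0.1],[0,0,0]],
  [[-2.3,6.6,0],[0,0,0]],
  [[-2.3,6.6,0],[0,0,0]],
  [[-2.0,5.6,0],[0,0,0]],
])

```text
time_s: 8.25
tcp_pos: [0.5708, 0.0445, 0.1122]
tool_rot: [180.0, 0.0, 109.5]
contact_force: [-4.0, -5.5, 15.1]
gripper_width: 0.006
grip_force: 7.5
```

Request:
servo_tool([
  [[-1.3,3.8,0],[0,0,0]],
  [[-1.3,3.8,0],[0,0,0]],
  [[-0.7,1.9,0],[0,0,0]],
  [[0,0,0],[0,0,0]],
])

```text
time_s: 8.75
tcp_pos: [0.5685, 0.0533, 0.1122]
tool_rot: [179.9, 0.1, 109.5]
contact_force: [2.6, -7.4, 8.4]
gripper_width: 0.007
grip_force: 6.3
```

Request:
servo_tool([
  [[-0.5,1.4,0],[0,0,0]],
  [[-0.5,1.4,0],[0,0,0]],
  [[0,0,0],[0,0,0]],
])

```text
time_s: 9.12
tcp_pos: [0.5684, 0.0535, 0.1123]
tool_rot: [179.8, 0.3, 109.4]
contact_force: [10.2, -20.6, 1.4]
gripper_width: 0.005
grip_force: 12.9
```

```bash
python3 - <<'E'
from h import *
p=robot.read_camera("wrist"); cv2.imwrite("pics/w2.png",cv2.resize(p["image"][0:330,180:400],None,fx=1.8,fy=1.8,interpolation=cv2.INTER_CUBIC))
E
```

```text
(no output)
```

View pics/w2.png

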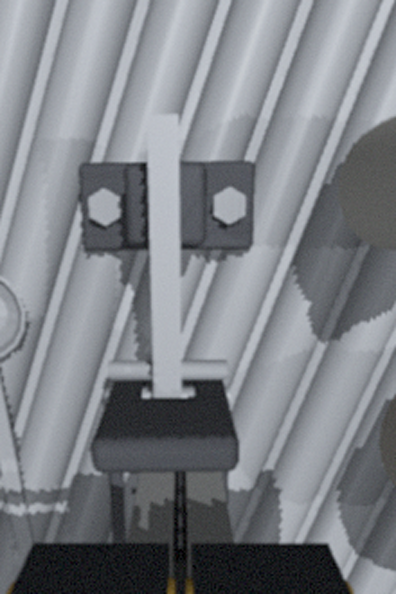

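The picture shows the jaw's rear end up against the cross pin at crop row 370, and the push force has risen to 23 N. I'll ease the push, confirm the key is fully down, then lift straight up.

Request:
servo_tool([
  [[0.2,-0.6,-0.4],[0,0,0]],
  [[0,0,0],[0,0,0]],
])

```text
time_s: 9.43
tcp_pos: [0.5684, 0.0534, 0.1122]
tool_rot: [179.8, 0.3, 109.4]
contact_force: [5.5, -18.9, 11.5]
gripper_width: 0.005
grip_force: 11.8
```

Request:
servo_tool([
  [[0.2,-0.5,2],[0,0,0]],
  [[0,0,3],[0,0,0]],
  [[0,0,4],[0,0,0]],
  [[0,0,4],[0,0,0]],
  [[0,0,0],[0,0,0]],
])

```text
time_s: 10.05
tcp_pos: [0.567, 0.053, 0.124]
tool_rot: [-180.0, 0.2, 109.5]
contact_force: [3.6, -17.6, -2.7]
gripper_width: 0.009
grip_force: 9.1
```

Request:
servo_tool([
  [[1.5,-4,0],[0,0,0]],
  [[1.2,-3.5,0],[0,0,0]],
  [[0,0,20],[0,0,0]],
  [[0,0,40],[0,0,0]],
  [[0,0,50],[0,0,0]],
  [[0,0,50],[0,0,0]],
  [[0,0,0],[0,0,0]],
])

```text
time_s: 10.92
tcp_pos: [0.5709, 0.0492, 0.2888]
tool_rot: [179.6, -0.0, 109.6]
contact_force: [-0.4, -1.0, -1.0]
gripper_width: 0.004
grip_force: 0.0
```

```bash
python3 - <<'E'
from h import *
from scipy.spatial.transform import Rotation as Ro
s=robot.get_state(); p=robot.read_camera("wrist"); cv2.imwrite("pics/w3.png",p["image"])
T=np.eye(4); T[:3,:3]=Ro.from_euler("xyz",s["tool_rot"],degrees=True).as_matrix(); T[:3,3]=s["tcp_pos"]
M=T@np.array(p["mount"]); p["R"]=M[:3,:3].T; p["t"]=-M[:3,:3].T@M[:3,3]
C=cloud(p); print(s["time_s"],s["tcp_pos"],s["contact_force"])
a=np.radians(109.5); d=np.array([np.cos(a),np.sin(a)]); n=np.array([-d[1],d[0]]); o=np.array([.611,-.073])
g=C.reshape(-1,3); g=g[~np.isnan(g[:,0])]; S=(g[:,:2]-o)@d; L=(g[:,:2]-o)@n
for b in np.arange(.085,.17,.003):
    k=(abs(L)<.012)&(S>=b)&(S<b+.003)&(g[:,2]<.14)
    if k.sum()>3: print(round(b*1000),k.sum(),np.round(np.percentile(g[k,2],[10,50,90])*1000).tolist())
E
```

```text
10.925 [0.57090996 0.04915749 0.28883718] [-0.39044879 -0.95381535 -1.04437748]
85 62 [133.0, 134.0, 134.0]
88 54 [133.0, 134.0, 134.0]
91 75 [132.0, 133.0, 134.0]
94 312 [88.0, 111.0, 131.0]
97 6 [96.0, 97.0, 97.0]
100 56 [97.0, 98.0, 98.0]
103 43 [97.0, 98.0, 99.0]
106 60 [97.0, 98.0, 99.0]
109 45 [97.0, 98.0, 99.0]
112 55 [97.0, 98.0, 98.0]
115 49 [97.0, 98.0, 99.0]
118 59 [97.0, 97.0, 98.0]
121 46 [98.0, 99.0, 99.0]
124 62 [97.0, 98.0, 99.0]
127 43 [97.0, 98.0, 98.0]
130 62 [97.0, 98.0, 99.0]
133 54 [97.0, 97.0, 98.0]
136 43 [97.0, 97.0, 98.0]
139 7 [114.0, 114.0, 115.0]
142 48 [116.0, 117.0, 118.0]
145 64 [117.0, 118.0, 118.0]
148 68 [40.0, 117.0, 119.0]
151 190 [79.0, 109.0, 118.0]
154 61 [57.0, 73.0, 103.0]
157 70 [4.0, 61.0, 74.0]
160 68 [3.0, 60.0, 74.0]
163 41 [2.0, 13.0, 74.0]
166 45 [2.0, 12.0, 74.0]
169 42 [2.0, 72.0, 74.0]
```

View pics/w3.png

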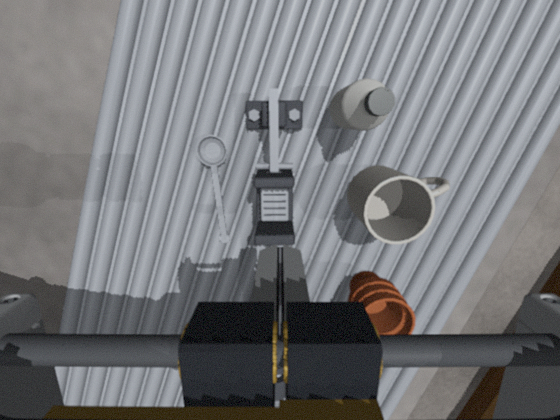

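The final picture shows the jaw's rear at (275,172) against the cross pin. The key has sprung up to z 0.098, the arm is clear, and spoon, mug, glue and pots are still in place.

```bash
python3 -c "
from cell import robot
print(robot.close_job())"
```

```text
the job is handed in; nothing more can be done
None
```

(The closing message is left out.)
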